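Nudge the steel sample disc into its recess

TASK

With the fingertips, push the flat steel disc that lies on the dark plate along the plate until it drops into the round recess in the middle of the plate, without lifting it. Then press down on the middle of the disc for about a second so that it beds flush, and take the hand away. Leave the steel gear on the plate, the black loupe and the small stepped shaft where they stand.

Things in the scene. Friction and masses are not known exactly. Their poses are not given: they have to be found in the camera images.
- disc: Flat ground grey steel disc, 120 mm in diameter, 9 mm thick, about 0.45 kg, lying loose on the plate at one side of the recess, about 135 mm from its centre (which side varies). Origin at the centre of its underside, z up. It slides on the plate; near the recess its leading edge tips in and its trailing edge rises by up to 9 mm, then falls as it is pushed on.
- recess (a point): Centre of the recess in the plate, at the level of the plate's top face (16 mm above the worktop). The recess is round, 124 mm wide and 9 mm deep with a flat solid floor, so that the seated disc is flush. Nothing else of the plate stands above its flat top. The dark steel plate is fixed, 160 mm wide (x of this frame) and 400 mm long (y of this frame), with the recess in its middle.
- gear: Steel spur gear, 36 mm wide, 18 mm tall, lying loose on the plate at the other side of the recess, about 135 mm from its centre. Origin at the centre of its underside. To be left alone.
- loupe: Black standing magnifier (loupe), 38 mm wide, 36 mm tall, standing on the worktop on the far side of the plate. Origin at the centre of its underside. To be left alone.
- shaft: Small stepped steel shaft sample, 23 mm wide, 24 mm tall, standing on the worktop on the near side of the plate. Origin at the centre of its underside. To be left alone.
There are look-alikes about, which are no part of the job. There is more than one size of the disc; the job needs the smaller.

How it is judged (in metres and radians):
On the way:
1. the disc lies home in the recess and is pressed from above, near its middle, by the fingers (more than 1.5 N for 0.3 s) (horizontal distance between disc and recess below 0.0045 m and z of disc in the frame of recess between -0.011 and -0.007 m and angle between disc's own z axis and vertical below 0.03 rad and contact force between the fingers and disc above 1.5 N and horizontal distance between the grasp point and disc below 0.045 m), for 0.3 s.
At the end, for the whole second after the job is handed in: The disc rests in the recess: centre within 4.5 mm of the recess's centre, its top within 2 mm of flush with the plate, level within 0.03 rad, at rest and untouched (horizontal distance between disc and recess below 0.0045 m and z of disc in the frame of recess between -0.011 and -0.007 m and angle between disc's own z axis and vertical below 0.03 rad and linear speed of disc below 0.01 m/s).
It fails at once if the disc is lifted (its centre more than 14 mm above where it lies on the plate) (height (world z) of disc above 0.03 m).
It fails at once if the steel gear is moved by more than 15 mm (distance of gear from where it was at the start of the episode above 0.015 m).
It fails at once if the loupe is moved by more than 15 mm (distance of loupe from where it was at the start of the episode above 0.015 m).
It fails at once if the stepped shaft is moved by more than 15 mm (distance of shaft from where it was at the start of the episode above 0.015 m).
It also fails if it takes over 51 s, if anything falls off the work surface, if the arm or the gripper's body presses on something with over 40 N, if the wrist force passes 120 N, or if a joint passes its speed limit or range.

ROBOT

A 6-joint arm with a two-finger parallel gripper is mounted at the origin on the work surface; the furniture and walls round the work are solid. World frame = base frame: x ahead of the robot, y to its left, z up, the work surface at z = 0. Lengths are in m, angles in degrees, forces in N, time in s.
With the tool pointing down it reaches from about 0.4 to 0.825 m from the base axis. Payload 7 kg.
Tool frame: the origin (TCP) lies between the finger pads; the fingertips stand ctrl.nose_length ahead of it and the grasp point (between the pads) lies 2 mm behind it (ctrl.nose_length is the distance from the TCP to the fingertips, in m); z points along the fingers, y is the line along which they close (so a half turn about z gives the same grasp; the last joint's range is limited). The gripper opens to 88 mm and grips with 3 to 60 N. Pads are 19 mm wide; open, the fingers measure 130 mm over their backs; the gripper's body (78 mm by 193 mm) begins 47 mm behind the grasp point.
Start: joints at [86.694, 20.546, 0.682, 0, -70.136, -16.507], TCP at [0.229, 0.635, 0.244] pointing down, gripper open.
Joint ranges: [-176.03, 176.03], [-82.01, 121.73], [-58.28, 71.71], [-173.87, 95.51], [-174.79, -0.11], [-173.66, 173.66]. Speed limits (degrees/s): [136.94, 136.94, 172.46, 180, 180, 180].

INTERFACE

Orientations are given as [roll, pitch, yaw] about the fixed x, y, z axes, in that order (R = Rz(yaw) Ry(pitch) Rx(roll)).
In Python, from plant import ctrl gives the robot as it stands.
- The arm moves only by the tool apply_moves, never from a script. Its argument "commands" is a list of rows, each a list of 3 entries, a list of its own where there are three numbers: the shift along the world's x, y, z in cm, then the turn about the world's z in rad, then the closure, from 0 (fully open) to 1 (shut). In form: [[[x, y, z], turn, jaw], ...]. A call has 1 to 20 rows; each row is the pose to reach, as a shift and turn from the pose commanded when the call began; what a row does not reach only later rows make up. A row lasts 1/12 s, in which the tool goes at most 41.7 mm and 7.16 degrees, less where a joint would pass 70% of its speed; a pose out of reach is approached as far as the arm can. A call with a gripper value outside its range is refused whole. The fingers move at their own pace and stop on an object; the grip force is fixed at half the most. Time passes only in rows, so rows that repeat a pose let the fingers close. It gives the time, the measured TCP pose, the force, the opening and the grip force at its end, in the units of the state.
- ctrl.get_obs(): the state, without advancing time (a new reading comes with each control period).
- ctrl.snapshot(name): name is "scene" or "top" or "wrist"; returns a dict with "img" (384x512x3 uint8, red, green, blue), "fx", "fy", "cx", "cy" (pixels), "T" (4x4, takes a point from camera to world coordinates). Camera axes: x right, y up, looking along -z (the intrinsics and any distortion apply to the point x, -y, -z); pixel columns grow to the right and rows downward; lengths in m; the calibration is good to about 2 mm. A picture is of the moment at which its call begins. There is no depth.
- ctrl.close_job(): hands the job in; it is judged then, once.
Trained networks look in a picture, given as the dict that the camera call returned (one of the last four; its "shot" number tells which), for a name from the list of things; names that differ only in an ending like _2 or _b are one class to them, and where a whole thing is asked for, a point or a joint stands for the part that bears it (a point fixed in the world has none). Each returns a list of dicts, best first, with "score" (0 to 1); they miss things now and then, are a little off and sometimes report something else, mostly with a low value. They report only what shows in the picture. A call takes as long as a camera call. They do not tell look-alikes from the thing itself.
- ctrl.search_frame(picture, target): "at" ([column, row] in pixels, amid what is visible of it).
- ctrl.spot_point(picture, target): "at" ([column, row] in pixels: a listed point, or the origin of a listed thing).
The state is a dict: "clock": time; "joint_pos": joint angles; "qvel": joint speeds; "tau": joint torques, N m; "tool_pos": TCP position; "orientation": TCP orientation; "force": force on the tool from outside, world axes, zero at the start; "moment": the same for the moment, N m; "opening": finger opening in m; "gripper_force": force on a finger pad.
Only numpy, scipy, OpenCV 4.12 (cv2) and the standard library are available. Lean on these libraries where they do the work, as an engineer would, in place of code of your own. Each camera call takes 0.05 s, during which the arm holds its last target. There are 200 camera calls.

## Working session

There is one attempt and no reset: what is moved stays moved. The work goes in short steps, Python scripts to look and compute and a tool call to move; the robot and the scene stay as the last step left them, time stands still between calls to the robot, and variables do not carry over. Pictures are saved under pics/ and viewed, at most 10 in all, crops included, and the job is handed in when it is done.

Besides the shell and the picture viewer there is one more tool, called after "Emit:" as name(argument=value, ...), one argument or row to a line, values as JSON. apply_moves: Moves the arm, as the interface text tells. Its arguments: {"type":"object","properties":{"commands":{"type":"array"}},"required":["commands"]}

```bash
mkdir -p pics
cat > h.py <<'E'
import numpy as np,cv2
from plant import ctrl
def ray(s,p,z):
    d=np.array([(p[0]-s["cx"])/s["fx"],-(p[1]-s["cy"])/s["fy"],-1.]); T=np.array(s["T"])
    w=T[:3,:3]@d; o=T[:3,3]; return o+w*(z-o[2])/w[2]
def proj(s,P):
    T=np.array(s["T"]); c=T[:3,:3].T@(np.array(P)-T[:3,3]); return [s["cx"]+s["fx"]*c[0]/-c[2], s["cy"]-s["fy"]*c[1]/-c[2]]
E
python3 - <<'E'
from h import *
np.set_printoptions(precision=4,suppress=True)
ims=[]
for n in ["top","scene"]:
    s=ctrl.snapshot(n); ims.append(s["img"]); print(n,[k for k in s],s["T"][:3,3] if hasattr(s["T"],'shape') else s["T"])
    for t,z in [("disc",.016),("recess",.016),("gear",.016),("loupe",0),("shaft",0)]:
        for r in ctrl.spot_point(s,t)[:3]: print(t,round(r["score"],2),np.round(r["at"],1),ray(s,r["at"],z))
    cv2.imwrite(f"pics/{n}0.png",s["img"][:,:,::-1])
print(ctrl.nose_length,ctrl.get_obs())
E
```

```text
top ['img', 'fx', 'fy', 'cx', 'cy', 'T', 'shot'] [ 0.3562 -0.1378  0.9087]
disc 0.86 [295.2 304. ] [ 0.2361 -0.2463  0.016 ]
disc 0.63 [305.8 178.9] [ 0.5283 -0.2726  0.016 ]
recess 0.55 [253.3 195.2] [ 0.4864 -0.1464  0.016 ]
gear 0.7 [197.3 206.2] [ 0.4576 -0.0134  0.016 ]
loupe 0.52 [280.3 143. ] [ 0.6216 -0.2119  0.    ]
shaft 0.41 [267.  247.6] [ 0.3629 -0.1812  0.    ]
scene ['img', 'fx', 'fy', 'cx', 'cy', 'T', 'shot'] [0.0856 0.4424 0.5678]
disc 0.96 [264.1 181.8] [ 0.5378 -0.2799  0.016 ]
disc 0.77 [385.8 245.5] [ 0.2266 -0.2265  0.016 ]
recess 0.85 [249.4 215.9] [ 0.4921 -0.1538  0.016 ]
gear 0.61 [221.5 260.9] [ 0.4573 -0.014   0.016 ]
loupe 0.74 [215.6 186.3] [ 0.633  -0.2194  0.    ]
shaft 0.56 [309.3 237.5] [ 0.3654 -0.1813  0.    ]
0.017 {'clock': 0.6, 'joint_pos': array([ 86.6947,  20.5449,   0.6806,  -0.0013, -70.1352, -16.5071]), 'qvel': array([ 0.0393, -0.1121,  0.0392, -0.0026,  0.0204,  0.0718]), 'tau': array([  0.0015, -58.1989,  29.3183,   6.9995,   0.0124,  -0.    ]), 'tool_pos': array([0.2288, 0.635 , 0.2436]), 'orientation': array([-179.9999,    0.0013,  -19.8128]), 'force': array([ 0.3368, -0.358 ,  0.9098]), 'moment': array([ 0.0048, -0.0101,  0.0082]), 'gripper_force': 0.0, 'opening': 0.08758116227939758}
```

View pics/top0.png

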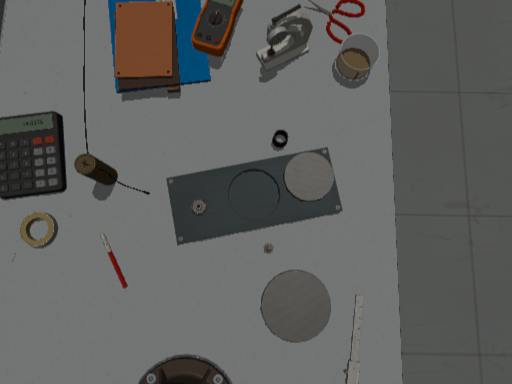

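View pics/scene0.png

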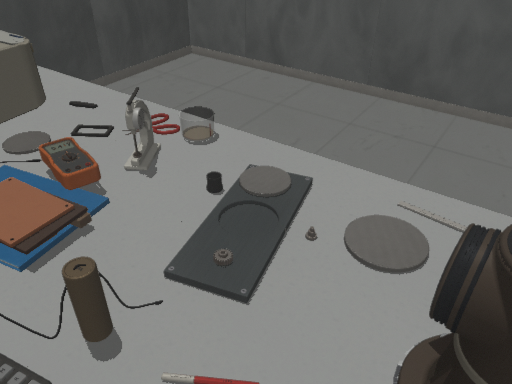

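The top view shows the small disc at about (309,177), the recess at (253,195), the gear at (198,207), the shaft at (268,248) and the loupe at (280,138). The larger look-alike lies off the plate at (296,305). The scene view agrees, with the small disc at the plate's far end. Next I'll refine these with contour fits.

```bash
cat > meas.py <<'E'
from h import *
np.set_printoptions(precision=4,suppress=True)
def topo(name,save=None):
    s=ctrl.snapshot(name)
    # rectify plane z=16mm, 0.5 mm/px: col=(x-0.3)/.0005,row=(y+0.45)/.0005
    W=[(.35,-.4),(.65,-.4),(.65,.1),(.35,.1)]
    src=np.float32([proj(s,[x,y,.016]) for x,y in W]); dst=np.float32([[(x-.3)/.0005,(y+.45)/.0005] for x,y in W])
    im=cv2.warpPerspective(s["img"],cv2.getPerspectiveTransform(src,dst),(800,1200),flags=cv2.INTER_CUBIC)
    if save: cv2.imwrite(save,cv2.resize(im[:, :, ::-1],(400,600),interpolation=cv2.INTER_AREA))
    return s,im
E
python3 - <<'E'
from meas import *
s,im=topo("top","pics/rect.png")
g=cv2.GaussianBlur(cv2.cvtColor(im,cv2.COLOR_RGB2GRAY),(0,0),2)
print([int(g[int((y+.45)/.0005),int((x-.3)/.0005)]) for x,y in [(.533,-.278),(.489,-.15),(.47,-.05),(.45,-.3),(.3+.03,-.1)]])
# plate
def W(c): return np.array([.3+c[0]*.0005,-.45+c[1]*.0005])
m=(g<95).astype(np.uint8)
for thr in (70,80,95):
  cs,_=cv2.findContours((g<thr).astype(np.uint8),0,1); c=max(cs,key=cv2.contourArea); r=cv2.minAreaRect(c); print(thr,W(r[0]),np.array(r[1])*.0005,r[2])
for thr in (80,90,100,110):
  mm=(g>thr).astype(np.uint8); k=cv2.connectedComponents(mm)[1]; l=k[int((-.275+.45)/.0005),int((.533-.3)/.0005)]
  cs,_=cv2.findContours((k==l).astype(np.uint8),0,1); c=max(cs,key=cv2.contourArea); e=cv2.fitEllipse(cv2.convexHull(c)); print(thr,W(e[0]),np.array(e[1])*.0005)
E
```

```text
[99, 57, 55, 54, 116]
70 [ 0.4872 -0.1471] [0.1626 0.3986] 12.188633918762207
80 [ 0.4871 -0.1472] [0.1644 0.3998] 12.171459197998047
95 [ 0.4871 -0.1474] [0.1671 0.4016] 12.202874183654785Traceback (most recent call last):
  File "<stdin>", line 12, in <module>
cv2.error: OpenCV(4.12.0) /io/opencv/modules/imgproc/src/shapedescr.cpp:361: error: (-201:Incorrect size of input array) There should be at least 5 points to fit the ellipse in function 'fitEllipseNoDirect'
```

View pics/rect.png

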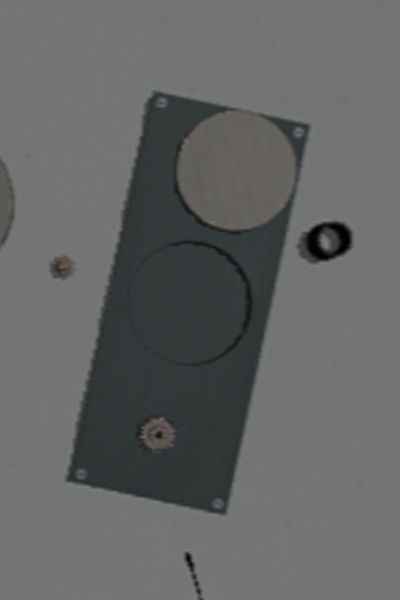

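Emit:
apply_moves(
  commands=[
    [[4, -4, 0], -0.1, 0],
    [[8, -8, 0], -0.2, 0],
    [[11, -12, 0], -0.3, 0],
    [[14, -16, 0], -0.4, 0],
    [[17, -20, 0], -0.5, 0],
    [[20, -24, 0], -0.6, 0],
    [[22, -28, 0], -0.7, 0],
    [[24, -32, 0], -0.8, 0],
    [[26, -36, 0], -0.89, 0],
    [[27, -40, 0], -0.89, 0],
    [[27, -44, 0], -0.89, 0],
    [[27, -48, 0], -0.89, 0],
    [[27, -52, 0], -0.89, 0],
    [[27, -56, 0], -0.89, 0],
    [[27, -60, 0], -0.89, 0],
    [[27, -64, 0], -0.89, 0],
    [[27, -68, 0], -0.89, 0],
    [[27, -70, 0], -0.89, 0],
    [[27, -70, 0], -0.89, 0],
  ],
)

```text
clock: 2.23
tool_pos: [0.4983, -0.0675, 0.244]
orientation: [-180.0, -0.0, -70.8]
force: [0.2, 0.6, -0.7]
opening: 0.0878
gripper_force: 0.0
```

The rectified view shows the disc at (236,170) and the recess at (189,303), in mm along x and y from (0.3, -0.45). The gear is at (157,434). The plate is turned about 12°, and its size comes out at 163 × 399 mm, which agrees with the task. I'll check with the wrist camera from above.

Emit:
apply_moves(
  commands=[
    [[1, -4, 3], 0, 0],
    [[1, -8, 6], 0, 0],
    [[1, -12, 9], 0, 0],
    [[1, -14, 10], 0, 0],
    [[1, -14, 10], 0, 0],
    [[1, -14, 10], 0, 0],
  ],
)

```text
clock: 2.73
tool_pos: [0.5091, -0.2072, 0.3452]
orientation: [-179.9, -0.1, -71.0]
force: [-0.1, 0.5, -0.7]
opening: 0.0873
gripper_force: 0.0
```

```bash
cat > see.py <<'E'
from meas import *
def run(tag):
    ims=[]
    for n in ["wrist","top"]:
        s,im=topo(n); ims.append(cv2.resize(im[:,:,::-1],(400,600),interpolation=cv2.INTER_AREA))
        for t,z in [("disc",.016),("recess",.016),("gear",.016)]:
            for r in ctrl.spot_point(s,t)[:2]: print(n,t,round(r["score"],2),np.round(r["at"],0),ray(s,r["at"],z))
    cv2.imwrite(f"pics/{tag}.png",np.hstack(ims)); o=ctrl.get_obs(); print(o["clock"],o["tool_pos"],o["orientation"],o["force"])
E
python3 -c "import see;see.run('w1')"
```

```text
wrist disc 0.94 [263. 114.] [ 0.5317 -0.2811  0.016 ]
wrist disc 0.72 [404. 188.] [ 0.252  -0.2425  0.016 ]
wrist recess 0.68 [261. 196.] [ 0.489  -0.1456  0.016 ]
top disc 0.91 [294. 301.] [ 0.2427 -0.2424  0.016 ]
top disc 0.65 [306. 178.] [ 0.5303 -0.2719  0.016 ]
top recess 0.74 [254. 196.] [ 0.485 -0.149  0.016]
top gear 0.54 [197. 208.] [ 0.4545 -0.0126  0.016 ]
3.1333 [ 0.5088 -0.2041  0.3431] [179.963    0.0201 -70.7226] [ 0.3991  0.6174 -0.073 ]
```

View pics/w1.png

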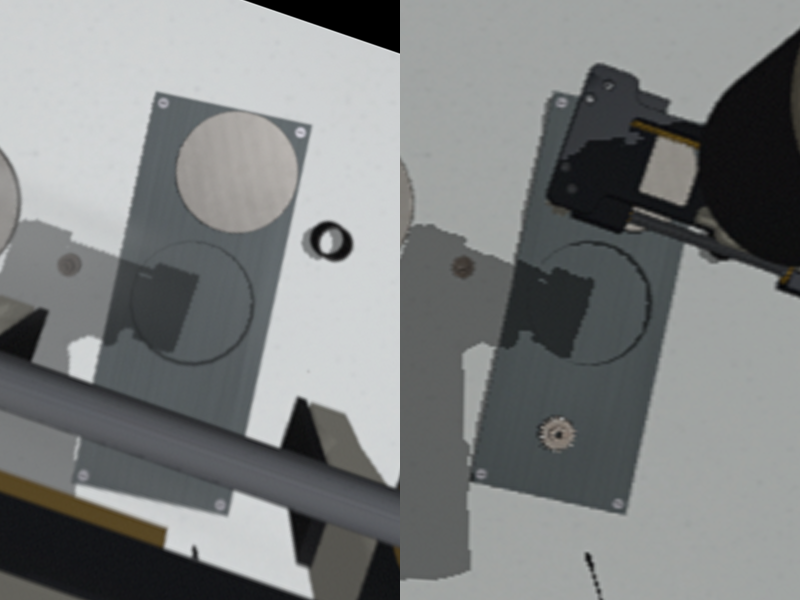

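The wrist view confirms the recess at (192,302) and the disc at (237,171), and both cameras agree within about 2 mm. That puts the recess at about (0.491, -0.147) and the disc at about (0.5345, -0.2785). I'll go down behind the disc with the jaws about 60 mm open, so that they cradle the rim.

Emit:
apply_moves(
  commands=[
    [[1.3, -3.7, 0], 0, 0.3],
    [[2.5, -7.5, 0], 0, 0.3],
    [[3.8, -11, 0], 0, 0.3],
    [[5, -14.5, 0], 0, 0.3],
    [[5, -14.5, -4], 0, 0.3],
    [[5, -14.5, -8], 0, 0.3],
    [[5, -14.5, -12], 0, 0.3],
    [[5, -14.5, -16], 0, 0.3],
    [[5, -14.5, -20], 0, 0.3],
    [[5, -14.5, -24], 0, 0.3],
    [[5, -14.5, -27], 0, 0.3],
    [[5, -14.5, -28.5], 0, 0.3],
    [[5, -14.5, -29.5], 0, 0.3],
    [[5, -14.5, -30.3], 0, 0.3],
    [[5, -14.5, -30.8], 0, 0.3],
    [[5, -14.5, -30.8], 0, 0.3],
    [[5, -14.5, -30.8], 0, 0.3],
  ],
)

```text
clock: 4.55
tool_pos: [0.5595, -0.3501, 0.0365]
orientation: [-179.9, -0.1, -70.8]
force: [0.9, 0.2, 0.4]
opening: 0.0614
gripper_force: 0.0
```

Emit:
apply_moves(
  commands=[
    [[-0.13, 0.38, 0], 0, 0.3],
    [[-0.26, 0.76, 0], 0, 0.3],
    [[-0.39, 1.14, 0], 0, 0.3],
    [[-0.52, 1.52, 0], 0, 0.3],
    [[-0.65, 1.9, 0], 0, 0.3],
    [[-0.78, 2.28, 0], 0, 0.3],
    [[-0.91, 2.66, 0], 0, 0.3],
    [[-1.04, 3.04, 0], 0, 0.3],
    [[-1.16, 3.42, 0], 0, 0.3],
    [[-1.28, 3.8, 0], 0, 0.3],
    [[-1.4, 4.18, 0], 0, 0.3],
    [[-1.52, 4.56, 0], 0, 0.3],
    [[-1.65, 4.94, 0], 0, 0.3],
    [[-1.78, 5.32, 0], 0, 0.3],
    [[-1.9, 5.7, 0], 0, 0.3],
    [[-2.0, 6.08, 0], 0, 0.3],
    [[-2.13, 6.46, 0], 0, 0.3],
    [[-2.26, 6.84, 0], 0, 0.3],
    [[-2.4, 7.2, 0], 0, 0.3],
  ],
)

```text
clock: 6.13
tool_pos: [0.5349, -0.2778, 0.0358]
orientation: [-180.0, -0.0, -70.8]
force: [1.7, -4.7, 3.9]
opening: 0.0614
gripper_force: 2.7
```

```bash
python3 -c "import see;see.run('w2')"
```

```text
top disc 0.79 [295. 306.] [ 0.2323 -0.2465  0.016 ]
top disc 0.77 [283. 185.] [ 0.5114 -0.2166  0.016 ]
top recess 0.82 [253. 199.] [ 0.4762 -0.1463  0.016 ]
6.5333 [ 0.5344 -0.2777  0.0351] [179.9621   0.0467 -70.8239] [0.5271 0.6766 0.6346]
```

View pics/w2.png

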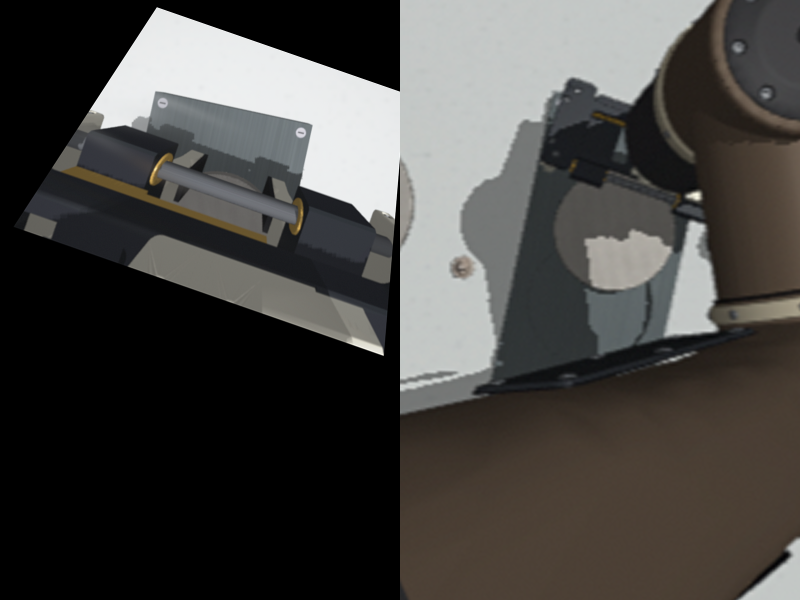

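The disc, at about (614,230) in the right-hand picture, sits in the jaws where it should, at about (0.515, -0.219). I'll keep pushing.

Emit:
apply_moves(
  commands=[
    [[-0.12, 0.36, 0], 0, 0.3],
    [[-0.24, 0.72, 0], 0, 0.3],
    [[-0.36, 1.08, 0], 0, 0.3],
    [[-0.48, 1.44, 0], 0, 0.3],
    [[-0.6, 1.8, 0], 0, 0.3],
    [[-0.71, 2.16, 0], 0, 0.3],
    [[-0.82, 2.52, 0], 0, 0.3],
    [[-0.93, 2.88, 0], 0, 0.3],
    [[-1.05, 3.24, 0], 0, 0.3],
    [[-1.16, 3.6, 0], 0, 0.3],
    [[-1.28, 3.96, 0], 0, 0.3],
    [[-1.4, 4.32, 0], 0, 0.3],
    [[-1.5, 4.68, 0], 0, 0.3],
    [[-1.62, 5.04, 0], 0, 0.3],
    [[-1.74, 5.4, 0], 0, 0.3],
    [[-1.86, 5.76, 0], 0, 0.3],
    [[-1.98, 6.12, 0], 0, 0.3],
    [[-2.1, 6.48, 0], 0, 0.3],
    [[-2.2, 6.8, 0], 0, 0.3],
  ],
)

```text
clock: 8.12
tool_pos: [0.5129, -0.2096, 0.0358]
orientation: [-180.0, -0.0, -70.8]
force: [0.9, -1.5, 1.2]
opening: 0.0613
gripper_force: 1.0
```

Emit:
apply_moves(
  commands=[
    [[-0.03, 0.1, 0], 0, 0.3],
    [[-0.06, 0.2, 0], 0, 0.3],
    [[-0.09, 0.3, 0], 0, 0.3],
    [[-0.12, 0.4, 0], 0, 0.3],
    [[-0.12, 0.4, 0], 0, 0.3],
  ],
)

```text
clock: 8.53
tool_pos: [0.5111, -0.2057, 0.0353]
orientation: [180.0, 0.0, -70.8]
force: [-0.5, 0.8, 0.4]
opening: 0.0615
gripper_force: 0.0
```

```bash
python3 -c "import see;see.run('w3')"
```

```text
wrist disc 0.62 [264. 307.] [ 0.4914 -0.1543  0.016 ]
top disc 0.91 [295. 302.] [ 0.2401 -0.2463  0.016 ]
top disc 0.87 [251. 197.] [ 0.4819 -0.1402  0.016 ]
top gear 0.64 [195. 209.] [ 0.4515 -0.0091  0.016 ]
8.9333 [ 0.5116 -0.206   0.0355] [179.9973   0.0009 -70.8114] [-0.2723  0.8036  0.5262]
```

View pics/w3.png

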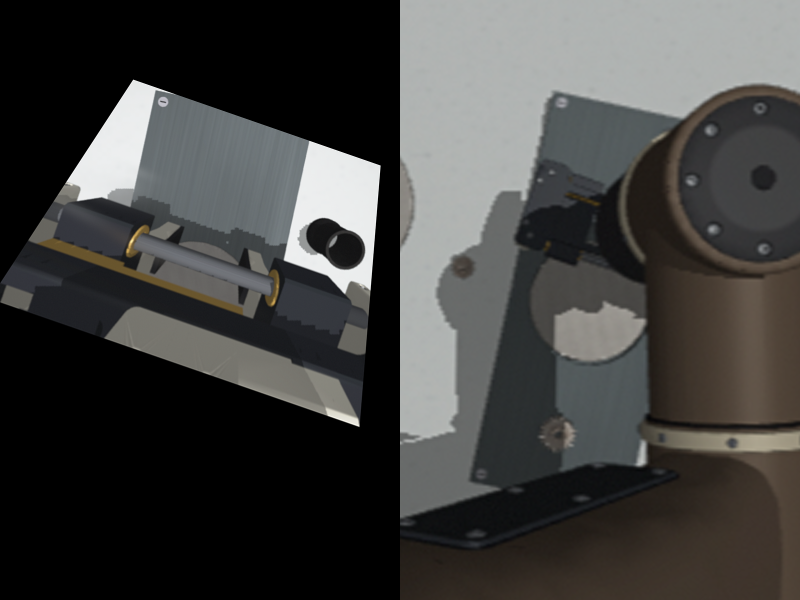

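The push force fell to zero and the disc looks seated, with its lower edge at (590,362) matching the recess rim. I'll rise clear and check with the wrist camera.

Emit:
apply_moves(
  commands=[
    [[0, 0, 2], 0, 0.3],
    [[0, 0, 5], 0, 0.3],
    [[0, 0, 9], 0, 0.6],
    [[0, 0, 13], 0, 1],
    [[0, 0, 17], 0, 1],
    [[0, 0, 21], 0, 1],
    [[0, 0, 25], 0, 1],
    [[0, 0, 28], 0, 1],
    [[0, 0, 30], 0, 1],
    [[0, 0, 30], 0, 1],
    [[0, 0, 30], 0, 1],
  ],
)

```text
clock: 9.85
tool_pos: [0.5119, -0.2059, 0.3368]
orientation: [-179.9, -0.0, -70.8]
force: [-0.6, -0.2, -1.0]
opening: 0.0065
gripper_force: 0.0
```

```bash
python3 -c "import see;see.run('w4')"
```

```text
wrist disc 0.69 [411. 188.] [ 0.2488 -0.2475  0.016 ]
wrist disc 0.62 [263. 195.] [ 0.4895 -0.1492  0.016 ]
top disc 0.71 [294. 304.] [ 0.2358 -0.2435  0.016 ]
top disc 0.56 [252. 194.] [ 0.4885 -0.1427  0.016 ]
top gear 0.42 [198. 210.] [ 0.4493 -0.0159  0.016 ]
10.25 [ 0.5115 -0.2059  0.3348] [179.931    0.0306 -70.8051] [ 0.0931 -0.9153 -0.6108]
```

View pics/w4.png

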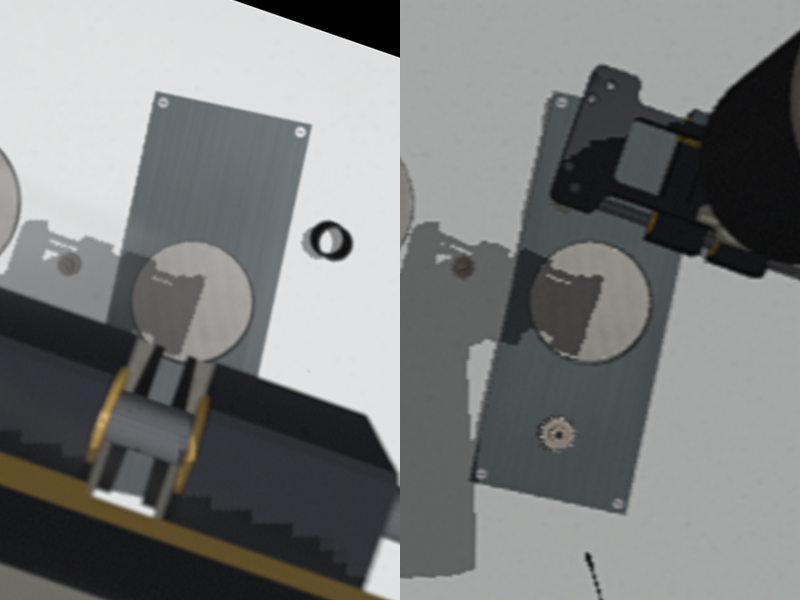

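The disc lies in the recess at about (192,302) with an even rim. Now I'll move the closed fingertips over its middle, go down and press gently.

Emit:
apply_moves(
  commands=[
    [[-1, 2.9, 0], 0, 1],
    [[-2, 5.8, -2], 0, 1],
    [[-2, 5.8, -6], 0, 1],
    [[-2, 5.8, -10], 0, 1],
    [[-2, 5.8, -14], 0, 1],
    [[-2, 5.8, -18], 0, 1],
    [[-2, 5.8, -22], 0, 1],
    [[-2, 5.8, -25], 0, 1],
    [[-2, 5.8, -27], 0, 1],
    [[-2, 5.8, -28.5], 0, 1],
    [[-2, 5.8, -29.2], 0, 1],
    [[-2, 5.8, -29.7], 0, 1],
    [[-2, 5.8, -30], 0, 1],
    [[-2, 5.8, -30], 0, 1],
    [[-2, 5.8, -30], 0, 1],
  ],
)

```text
clock: 11.5
tool_pos: [0.4922, -0.148, 0.0363]
orientation: [-179.9, -0.0, -70.8]
force: [0.4, 0.8, 0.3]
opening: 0.0004
gripper_force: 0.0
```

Emit:
apply_moves(
  commands=[
    [[0, 0, -0.05], 0, 1],
    [[0, 0, -0.1], 0, 1],
    [[0, 0, -0.15], 0, 1],
    [[0, 0, -0.2], 0, 1],
    [[0, 0, -0.2], 0, 1],
    [[0, 0, -0.2], 0, 1],
  ],
)

```text
clock: 12.0
tool_pos: [0.4916, -0.148, 0.0336]
orientation: [-180.0, -0.0, -70.8]
force: [1.2, -0.3, -1.1]
opening: 0.0
gripper_force: 0.0
```

Emit:
apply_moves(
  commands=[
    [[0, 0, -0.05], 0, 1],
    [[0, 0, -0.1], 0, 1],
    [[0, 0, -0.15], 0, 1],
    [[0, 0, -0.15], 0, 1],
    [[0, 0, -0.15], 0, 1],
  ],
)

```text
clock: 12.42
tool_pos: [0.4917, -0.148, 0.0332]
orientation: [-180.0, -0.0, -70.8]
force: [-4.5, 2.9, 15.8]
opening: 0.0002
gripper_force: 7.8
```

Pressing at 16 N. I'll hold for over a second, then lift.

Emit:
apply_moves(
  commands=[
    [[0, 0, 0], 0, 1],
    [[0, 0, 0], 0, 1],
    [[0, 0, 0], 0, 1],
    [[0, 0, 0], 0, 1],
    [[0, 0, 0], 0, 1],
    [[0, 0, 0], 0, 1],
    [[0, 0, 0], 0, 1],
    [[0, 0, 0], 0, 1],
    [[0, 0, 0], 0, 1],
    [[0, 0, 0], 0, 1],
    [[0, 0, 0], 0, 1],
    [[0, 0, 0], 0, 1],
    [[0, 0, 0], 0, 1],
    [[0, 0, 0], 0, 1],
  ],
)

```text
clock: 13.58
tool_pos: [0.4917, -0.148, 0.0332]
orientation: [-180.0, -0.0, -70.8]
force: [-5.4, 2.3, 16.5]
opening: 0.0008
gripper_force: 7.7
```

Emit:
apply_moves(
  commands=[
    [[0, 0, 0.2], 0, 1],
    [[0, 0, 1], 0, 1],
    [[0, 0, 3], 0, 1],
    [[0, 0, 7], 0, 1],
    [[0.4, -1, 11], 0, 1],
    [[0.8, -2, 15], 0, 1],
    [[1.2, -4, 19], 0, 1],
    [[1.6, -5, 23], 0, 1],
    [[2, -6, 27], 0, 1],
    [[2, -6, 30], 0, 1],
    [[2, -6, 30], 0, 1],
    [[2, -6, 30], 0, 1],
  ],
)

```text
clock: 14.58
tool_pos: [0.5122, -0.2083, 0.3346]
orientation: [-179.8, -0.1, -70.8]
force: [-0.8, 0.2, -0.0]
opening: 0.0005
gripper_force: 0.0
```

```bash
python3 -c "import see;see.run('w5')"
```

```text
wrist disc 0.8 [410. 189.] [ 0.2521 -0.247   0.016 ]
wrist disc 0.69 [262. 196.] [ 0.4919 -0.1508  0.016 ]
wrist gear 0.74 [197. 135.] [ 0.6276 -0.2146  0.016 ]
top disc 0.83 [250. 196.] [ 0.4843 -0.1382  0.016 ]
top disc 0.83 [296. 304.] [ 0.2368 -0.2477  0.016 ]
top gear 0.47 [199. 205.] [ 0.4605 -0.0166  0.016 ]
14.9833 [ 0.5114 -0.2079  0.3313] [179.9187   0.0311 -70.7923] [ 0.2548 -0.4691  0.3672]
```

View pics/w5.png

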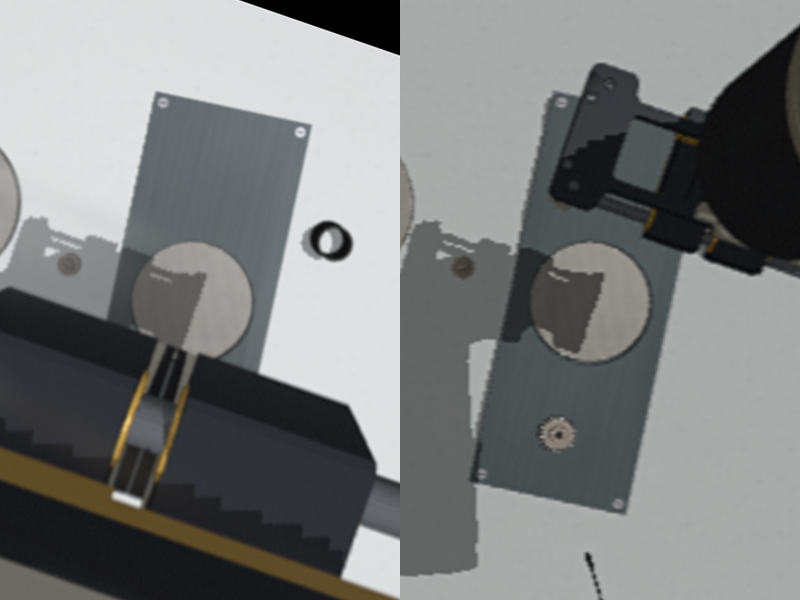

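The disc sits in the recess at (192,302), and the gear, loupe and shaft are where they were. The fingertips met the disc at a height of about 16 mm, level with the plate's top. I'm handing in.

```bash
python3 -c "
from plant import ctrl
print(ctrl.close_job())"
```

```text
the job is handed in; nothing more can be done
None
```

The job is handed in, with no verdict reported: the smaller disc was pushed into the recess, pressed at about 16 N for over a second and left looking flush, and the gear, loupe and shaft appear unmoved in the last pictures.

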